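# Run-down check of a specimen turntable

### The job

Check that the specimen turntable runs freely: set it coasting by its specimen holder, let go, and while it coasts at better than one turn in ten seconds shadow the holder with the gripper, pointing down close above its top and never touching the turntable, for six seconds without a break. Then catch the holder, bring it to rest at the index mark, let go and move clear. Do not spin it wildly, do not shift the glass dish lying on the middle of the platter, and leave everything else on the bench where it is.

Things in the scene. Friction and masses are not known exactly. Their poses are not given: they have to be found in the camera images.
- turntable: Turntable; origin on the bench, on its vertical axis. White foot fixed to the bench; its +x points from the axis to the index mark, a steel upright 30 mm wide, 52 mm high, 133-147 mm from the axis. Aluminium platter: radius 115 mm, top 50 mm above the bench, lip 4.5 mm higher. On it, 85 mm from the axis, stands the holder; across from it lies a dark flat balance weight 30 x 50 x 12 mm.
- platter (a joint): Platter angle, rad, counted over full turns; 0 or a whole turn = holder at the index, positive counterclockwise from above. No stops. Nominal 0.9 kg with holder, 0.006 kg m2; drag 0.0003 N m s/rad plus 0.0002 N m dry. Mass varies -40 to +80 %: it slows by 0.03 to 0.2 rad/s each second. Shadow it at 0.63 rad/s (one turn in ten seconds) to 2 rad/s; above 3 rad/s is wild.
- holder_top (a point): Centre of the top face of the specimen holder: upright steel cylinder, diameter 30 mm, 55 mm high, on the platter 85 mm from the axis, free to spin on its own pin, so it rolls in a grip; top face 105 mm above the bench. Turns with the platter. Shadowing: TCP within 20 mm horizontally and 25 to 100 mm above this point, tool pointing down, nothing touching the turntable.
- index (a point): Fixed point where the centre of the holder's top face lies when the holder is exactly at the index mark (85 mm from the axis towards the mark, 105 mm above the bench). To be met within 20 mm.
- dish: Loose shallow glass dish lying on the middle of the platter, 60 mm across, 14 mm high, 60 g; origin at the centre of its underside. Slides off centre if knocked; may turn with the platter.
- blower: Black rubber dust blower, a 68 mm bulb standing upright with a thin nozzle, 150 mm high. Leave it alone.
- jar: Amber glass jar, 60 mm across, 75 mm high. Leave it alone.
- hexkey: L-shaped dark hex key, 100 x 30 mm, 6 mm thick, lying on the bench. Leave it alone.
- beaker: Empty glass beaker, 70 mm across, 90 mm high. Leave it alone.

How it is judged:
By the outcome, as a careful person would: the job done as asked, in the order asked, and still so for the second after the job is handed in, with the robot touching nothing.
It also fails if it takes over 64 s, if anything falls off the work surface, if the arm or the gripper's body presses on something with over 40 N, if the wrist force passes 120 N, or if a joint passes its speed limit or range.

### The arm

A 6-joint arm with a two-finger parallel gripper is mounted at the origin on the work surface. World frame = base frame: x ahead of the robot, y to its left, z up, the work surface at z = 0. Lengths are in mm, angles in rad, forces in N, time in s.
With the tool pointing down it reaches from about 350 to 725 mm from the base axis. Payload 6 kg.
Tool frame: the origin (TCP) lies between the finger pads, 19 mm behind the fingertips; this is the grasp point; z points along the fingers, y is the direction in which the jaws open and shut (so a half turn about z gives the same grasp; the last joint's range is limited). The gripper opens to 85 mm and grips with 20 to 120 N. Pads are 22 mm wide; open, the fingers measure 114 mm over their backs; the gripper's body (76 mm by 85 mm) begins 54 mm behind the grasp point. The pads swing forward as they close: fully open they stand 13 mm farther back than shut.
Start: joints at [-1.004, 0.04, 0.085, 0, -1.615, -0.334], TCP at [138.434, -583.791, 249.961] pointing down, gripper open.
Joint ranges: [-2.56, 2.56], [-1.29, 2.01], [-1.08, 1.49], [-3.29, 1.98], [-2.81, -0.18], [-2.99, 2.99]. Speed limits (rad/s): [2.57, 2.57, 3.01, 3.14, 3.14, 3.14].

### API

Orientations are given as a rotation vector (axis times angle).
In Python, from cell import sense, read_camera, close_job gives the robot as it stands. The module is installed in compiled form; this text tells all that it offers.
- The arm moves only by the tool move_arm, never from a script. Its argument "motion" is a list of rows, each an object with "offset": the shift along the tool's x, y, z in cm, a list of three; "delta_rot": the turn, a rotation vector about the tool's x, y, z in units of 5 degrees (1.0 is 5 degrees), a list of three. In form: [{"offset": [tx, ty, tz], "delta_rot": [wx, wy, wz]}, ...]. A call has 1 to 10 rows; each row shifts and turns the commanded pose from where the row before left it, along the tool's axes as they then stand; what a row does not reach is not made up. A row lasts 1/8 s, in which the tool goes at most 62.5 mm and 10.7 degrees, less where a joint would pass 70% of its speed; a pose out of reach is approached as far as the arm can. A call with a gripper value outside its range is refused whole. "grip" is the opening, from 0 (shut) to 1 (fully open), set as the call begins (left out, the last holds). The fingers move at their own pace and stop on an object; "grip_force" is the grip in N (left out, the last holds). Time passes only in rows, so rows that do not move let the fingers close. It gives the time, the measured TCP pose, the force and the opening at its end, in the units of the state.
- sense(): the state, without advancing time (a new reading comes with each control period).
- read_camera(name): name is "scene" or "top"; returns a dict with "frame" (384x512x3 uint8, blue, green, red), "vertical_fov" (degrees; the focal length in pixels is half the picture's height over the tangent of half this angle, whatever the lens; pixels are square), "cx", "cy" (the principal point, pixels), "D" ([k1, k2, p1, p2, k3] as OpenCV has them; the pictures are not rectified), "pose" (4x4, takes a point from camera to world coordinates). Camera axes: x right, y down, z forward; pixel columns grow to the right and rows downward; lengths in mm; the calibration is good to about 2 mm. A picture is of the moment at which its call begins. There is no depth.
- close_job(): hands the job in, once; it reports no verdict.
The state is a dict: "time_s": time; "joint_pos": joint angles; "joint_velocities": joint speeds; "joint_efforts": joint torques, N m; "tcp_pos": TCP position; "ee_rot": TCP orientation; "force": force on the tool from outside, world axes, zero at the start; "ft_torque": the same for the moment, N m; "finger_gap": finger opening in mm.
Only numpy, scipy, OpenCV 4.12 (cv2) and the standard library are available. Lean on these libraries where they do the work, as an engineer would, in place of code of your own. Each camera call takes 0.05 s, during which the arm holds its last target. There are 200 camera calls.

## Working session

There is one attempt and no reset: what is moved stays moved. The work goes in short steps, Python scripts to look and compute and a tool call to move; the robot and the scene stay as the last step left them, time stands still between calls to the robot, and variables do not carry over. Pictures are saved under pics/ and viewed, about 8 in all and at most 12, crops included, and the job is handed in when it is done.

Besides the shell and the picture viewer there is one more tool, called after "Emit:" as name(argument=value, ...) on one line, values as JSON. move_arm: Moves the arm, as the interface text tells. Its arguments: {"type":"object","properties":{"motion":{"type":"array"},"grip":{"type":"number"},"grip_force":{"type":"number"}},"required":["motion"]}

```bash
mkdir -p pics; python3 - <<'E'
from cell import sense, read_camera
import cv2,numpy as np,pickle
s=sense(); print({k:np.round(v,3).tolist() for k,v in s.items()})
ims=[]
for n in("scene","top"):
    c=read_camera(n); pickle.dump(c,open(f"{n}0.pkl","wb")); cv2.imwrite(f"pics/{n}0.png",c["frame"])
    print(n,c["vertical_fov"],c["cx"],c["cy"],c["D"],np.round(c["pose"],3).tolist())
E
```

```text
{'time_s': 0.0, 'joint_pos': [-1.004, 0.041, 0.084, -0.0, -1.616, -0.334], 'joint_velocities': [-0.001, -0.001, 0.001, 0.001, -0.0, 0.001], 'joint_efforts': [0.001, -36.819, 34.741, 6.932, -0.005, 0.0], 'tcp_pos': [138.415, -583.503, 248.953], 'ee_rot': [0.365, -3.12, -0.003], 'force': [-0.398, 0.704, 0.235], 'ft_torque': [0.048, 0.082, -0.006], 'finger_gap': 84.9}
scene 47.308853488133366 257.25883171219294 195.700980977019 [-0.16210352  0.          0.          0.          0.        ] [[-0.459, 0.717, -0.525, 1228.103], [0.888, 0.365, -0.278, 327.743], [-0.007, -0.594, -0.805, 1068.516], [0.0, 0.0, 0.0, 1.0]]
top 53.00415501212661 258.46040730020445 189.6327004448793 [-0.00648008  0.          0.          0.          0.        ] [[0.01, -0.989, 0.15, 427.615], [-0.999, -0.015, -0.034, 7.696], [0.036, -0.15, -0.988, 1148.307], [0.0, 0.0, 0.0, 1.0]]
```

View pics/scene0.png

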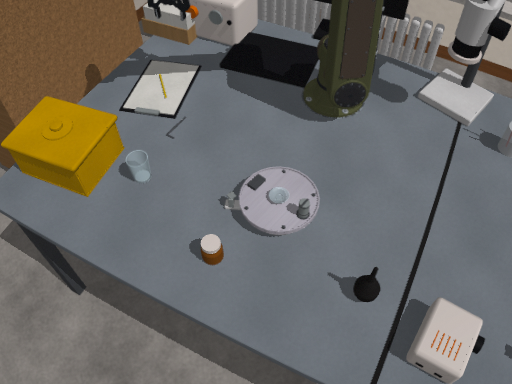

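View pics/top0.png

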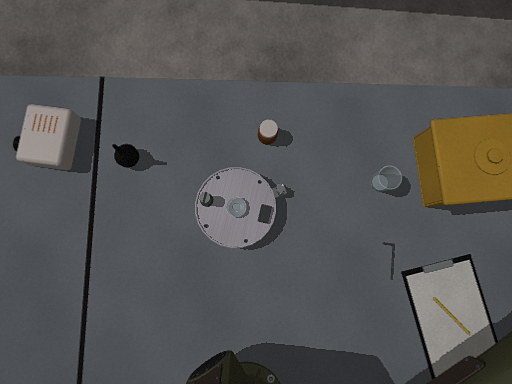

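The scene view shows the turntable at about (279,200) with the holder at (304,208). In the top view the platter centre is at about (236,207), the holder at (206,199), the weight at (266,213) and the index upright at (281,190).

```bash
cat > h.py <<'E'
import cv2,numpy as np,pickle
from scipy.spatial.transform import Rotation as R
def ray(c,uv,z):
    f=c["frame"].shape[0]/2/np.tan(np.radians(c["vertical_fov"])/2)
    K=np.array([[f,0,c["cx"]],[0,f,c["cy"]],[0,0,1]])
    p=cv2.undistortPoints(np.array(uv,float).reshape(-1,1,2),K,np.array(c["D"],float)).reshape(-1,2)
    P=np.array(c["pose"]); d=np.c_[p,np.ones(len(p))]@P[:3,:3].T; o=P[:3,3]
    return o+d*((z-o[2])/d[:,2])[:,None]
def proj(c,X):
    f=c["frame"].shape[0]/2/np.tan(np.radians(c["vertical_fov"])/2)
    K=np.array([[f,0,c["cx"]],[0,f,c["cy"]],[0,0,1]])
    M=np.linalg.inv(np.array(c["pose"]))
    return cv2.projectPoints(np.array(X,float).reshape(-1,1,3),cv2.Rodrigues(M[:3,:3])[0],M[:3,3],K,np.array(c["D"],float))[0].reshape(-1,2)
E
python3 - <<'E'
from h import *
c=pickle.load(open("top0.pkl","rb")); im=c["frame"]
g=cv2.inRange(im,(120,120,120),(255,255,255)); m=np.zeros_like(g); m[155:255,185:282]=g[155:255,185:282]
m=cv2.morphologyEx(m,cv2.MORPH_OPEN,np.ones((5,5)))
k=max(cv2.findContours(m,0,1)[0],key=cv2.contourArea); h=cv2.convexHull(k)
e=cv2.fitEllipse(h); print(e)
pts=ray(c,h.reshape(-1,2),54.5)[:,:2]; (a,b),r=cv2.minEnclosingCircle(pts.astype(np.float32)); print("centre",a,b,r, ray(c,[e[0]],54.5))
print("holder",ray(c,[(205,197)],105),"index",ray(c,[(281,187)],52))
crop=cv2.resize(im[150:260,180:300],None,fx=6,fy=6,interpolation=cv2.INTER_CUBIC); cv2.imwrite("pics/c1.png",cv2.resize(crop,(655,600)))
E
```

```text
((235.8913116455078, 207.54556274414062), (76.56585693359375, 77.6146011352539), 168.59329223632812)
centre 542.9627685546875 32.902339935302734 111.84185028076172 [[541.29876013  33.9178601   54.5       ]]
holder [[563.70231866 117.17763872 105.        ]] index [[602.9925378  -95.09443512  52.        ]]
```

View pics/c1.png

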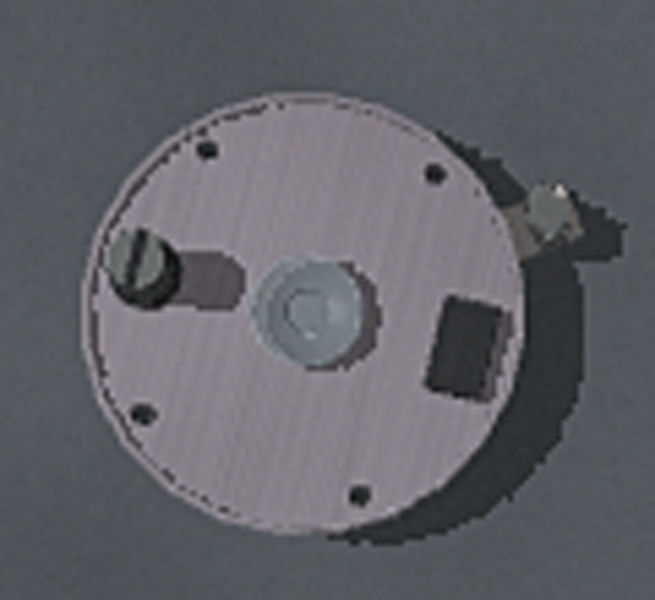

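In the crop, the holder top is at (139,260), the platter centre at (303,312) and the index upright at (552,210). That puts the axis at about (542, 33.5), the holder at a world angle of 76° and the index at −65°. I'll write a small row planner and make the approach.

```bash
cat >> h.py <<'E'
C=np.array([542.,33.5]); RAD=85.; A_IDX=np.radians(-65.3)
def on(a,r=None): return C+(RAD if r is None else r)*np.array([np.cos(a),np.sin(a)])
def yawR(y): # tool down, tool y axis at world angle y
    Y=np.array([np.cos(y),np.sin(y),0]); Z=np.array([0,0,-1.]); return np.c_[np.cross(Y,Z),Y,Z]
def rows(p,Rm,targets,dp=2,dr=2):
    """targets: list of (xyz, rotation matrix or None); prints rows, returns final pose"""
    p=np.array(p,float); Rm=np.array(Rm); out=[]
    for t,Rt in targets:
        o=np.round(Rm.T@(np.array(t)-p)/10,dp)+0.
        w=np.zeros(3) if Rt is None else np.round(np.degrees(R.from_matrix(Rm.T@Rt).as_rotvec())/5,dr)+0.
        p=p+Rm@o*10; Rm=Rm@R.from_rotvec(np.radians(w*5)).as_matrix()
        out.append('{"offset":%s,"delta_rot":%s}'%(o.tolist(),w.tolist()))
    print("["+",".join(out)+"]"); return p,Rm
E
python3 - <<'E'
from h import *
from cell import sense
s=sense(); p=s["tcp_pos"]; Rm=R.from_rotvec(s["ee_rot"]).as_matrix(); print(Rm.round(3).tolist())
y0=np.arctan2(Rm[1,1],Rm[0,1]); q=np.r_[on(np.radians(76)),200]; print(q)
n=17; T=[]
for i in range(1,n+1):
    f=i/n; T.append((np.array(p)*(1-f)+q*f, yawR(y0+(np.pi-y0)*f)))
P=rows(p,Rm,T[:9],1,1); rows(*P,T[9:],1,1)
E
```

```text
[[-0.973, -0.231, -0.001], [-0.231, 0.973, 0.002], [0.0, 0.002, -1.0]]
[562.56336113 115.97513673 200.        ]
[{"offset":[-3.4, 3.4, 0.3],"delta_rot":[0.0, 0.0, -0.9]},{"offset":[-3.6, 3.2, 0.3],"delta_rot":[0.0, 0.0, -0.9]},{"offset":[-3.9, 2.8, 0.3],"delta_rot":[0.0, 0.0, -0.9]},{"offset":[-4.1, 2.6, 0.3],"delta_rot":[0.0, 0.0, -0.9]},{"offset":[-4.2, 2.2, 0.3],"delta_rot":[0.0, 0.0, -0.9]},{"offset":[-4.5, 1.9, 0.3],"delta_rot":[0.0, 0.0, -0.9]},{"offset":[-4.5, 1.5, 0.3],"delta_rot":[0.0, 0.0, -0.9]},{"offset":[-4.7, 1.2, 0.2],"delta_rot":[0.0, 0.0, -0.9]},{"offset":[-4.7, 0.7, 0.3],"delta_rot":[0.0, 0.0, -0.9]}]
[{"offset":[-4.8, 0.4, 0.3],"delta_rot":[0.0, 0.0, -0.9]},{"offset":[-4.9, 0.1, 0.3],"delta_rot":[0.0, 0.0, -0.9]},{"offset":[-4.8, -0.4, 0.3],"delta_rot":[0.0, 0.0, -0.9]},{"offset":[-4.7, -0.7, 0.3],"delta_rot":[0.0, 0.0, -0.9]},{"offset":[-4.7, -1.1, 0.3],"delta_rot":[0.0, 0.0, -0.9]},{"offset":[-4.6, -1.4, 0.3],"delta_rot":[0.0, 0.0, -0.9]},{"offset":[-4.5, -1.8, 0.3],"delta_rot":[0.0, 0.0, -0.9]},{"offset":[-4.3, -2.2, 0.3],"delta_rot":[0.0, 0.0, -0.9]}]
```

Emit:
move_arm(motion=[{"offset": [-3.4,3.4,0.3],"delta_rot": [0.0,0.0,-0.9]},{"offset": [-3.6,3.2,0.3],"delta_rot": [0.0,0.0,-0.9]},{"offset": [-3.9,2.8,0.3],"delta_rot": [0.0,0.0,-0.9]},{"offset": [-4.1,2.6,0.3],"delta_rot": [0.0,0.0,-0.9]},{"offset": [-4.2,2.2,0.3],"delta_rot": [0.0,0.0,-0.9]},{"offset": [-4.5,1.9,0.3],"delta_rot": [0.0,0.0,-0.9]},{"offset": [-4.5,1.5,0.3],"delta_rot": [0.0,0.0,-0.9]},{"offset": [-4.7,1.2,0.2],"delta_rot": [0.0,0.0,-0.9]},{"offset": [-4.7,0.7,0.3],"delta_rot": [0.0,0.0,-0.9]}], grip=1, grip_force=20)

```text
time_s: 1.23
tcp_pos: [363.4, -212.6, 223.8]
ee_rot: [-1.426, 2.799, 0.0]
force: [1.1, -0.3, -0.5]
finger_gap: 85.4
```

Emit:
move_arm(motion=[{"offset": [-4.8,0.4,0.3],"delta_rot": [0.0,0.0,-0.9]},{"offset": [-4.9,0.1,0.3],"delta_rot": [0.0,0.0,-0.9]},{"offset": [-4.8,-0.4,0.3],"delta_rot": [0.0,0.0,-0.9]},{"offset": [-4.7,-0.7,0.3],"delta_rot": [0.0,0.0,-0.9]},{"offset": [-4.7,-1.1,0.3],"delta_rot": [0.0,0.0,-0.9]},{"offset": [-4.6,-1.4,0.3],"delta_rot": [0.0,0.0,-0.9]},{"offset": [-4.5,-1.8,0.3],"delta_rot": [0.0,0.0,-0.9]},{"offset": [-4.3,-2.2,0.3],"delta_rot": [0.0,0.0,-0.9]},{"offset": [0,0,0],"delta_rot": [0,0,0]}])

```text
time_s: 2.35
tcp_pos: [563.1, 118.2, 197.5]
ee_rot: [2.219, -2.219, -0.003]
force: [0.2, -0.4, 0.3]
finger_gap: 85.2
```

```bash
python3 - <<'E'
from h import *
from cell import sense,read_camera
c=read_camera("scene"); pickle.dump(c,open("scene1.pkl","wb"))
s=sense(); print(s["tcp_pos"],s["joint_pos"],s["force"],R.from_rotvec(s["ee_rot"]).as_matrix().round(3).tolist())
q=[*on(np.radians(76)),105]; u,v=proj(c,[q])[0]; print(u,v, proj(c,[[*on(A_IDX),105]]))
im=c["frame"].copy(); cv2.imwrite("pics/s1.png",cv2.resize(im[140:250,220:340],(655,600),interpolation=cv2.INTER_CUBIC))
E
```

```text
[562.77805889 116.95231713 198.39952389] [ 5.53524631e-01 -2.38280949e-02 -7.30011856e-02 -4.34762867e-04
 -1.52460555e+00 -5.55078314e-01] [0.45710274 0.06568343 0.67863419] [[-0.002, -1.0, -0.003], [-1.0, 0.002, -0.001], [0.001, 0.003, -1.0]]
303.27228134646396 202.17889740979018 [[248.52785074 184.89043826]]
```

View pics/s1.png

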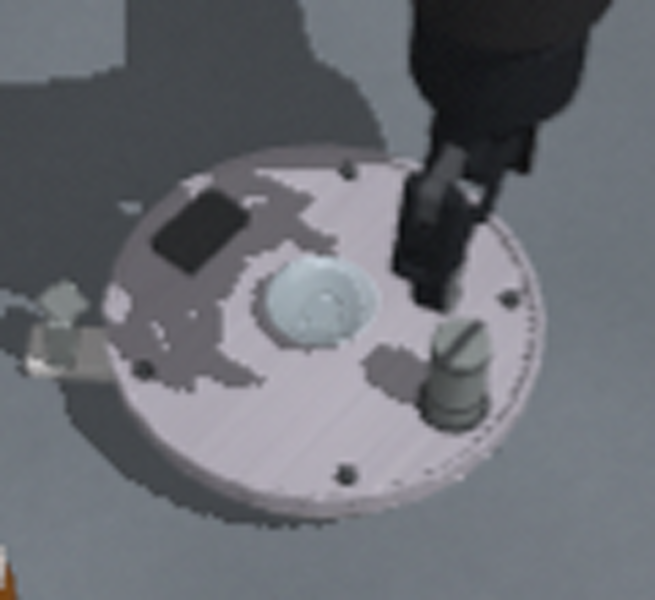

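The scene view shows the holder top at crop (462,343), about 1 px from my projection. The gripper sits above and behind it, and the dish is clear. Next I descend, grip, and check the colours I'll use for tracking.

Emit:
move_arm(motion=[{"offset": [-0.1,0,3.0],"delta_rot": [0,0,0]},{"offset": [0,0,4.0],"delta_rot": [0,0,0]},{"offset": [0,0,3.0],"delta_rot": [0,0,0]},{"offset": [0,0,0.6],"delta_rot": [0,0,0]},{"offset": [0,0,0],"delta_rot": [0,0,0]}])

```text
time_s: 3.02
tcp_pos: [563.2, 116.5, 95.1]
ee_rot: [-2.217, 2.225, -0.001]
force: [0.2, 0.1, 0.9]
finger_gap: 85.5
```

Emit:
move_arm(motion=[{"offset": [0,0,0],"delta_rot": [0,0,0]},{"offset": [0,0,0],"delta_rot": [0,0,0]},{"offset": [0,0,0],"delta_rot": [0,0,0]},{"offset": [0,0,0],"delta_rot": [0,0,0]}], grip=0, grip_force=20)

```text
time_s: 3.52
tcp_pos: [563.2, 117.0, 94.7]
ee_rot: [-2.218, 2.224, -0.001]
force: [0.0, -0.7, 3.0]
finger_gap: 29.8
```

```bash
python3 - <<'E'
from h import *
from cell import sense
s=sense(); print(s["time_s"],s["tcp_pos"],s["force"],s["finger_gap"])
c=pickle.load(open("scene1.pkl","rb")); im=c["frame"].astype(int)
pt=lambda a,b: im[int(140+b/5.458),int(220+a/5.458)].tolist()
for n,a,b in[("top",455,345),("side",455,390),("plat",400,430),("platsh",180,340),("weight",200,230),("dish",320,310),("cast shadow",390,375),("grip",430,250),("hole",346,473)]: print(n,pt(a,b))
print("index",ray(c,[(230.9,194.5)],52))
E
```

```text
3.525 [563.23193861 117.01256404  94.66355232] [ 0.02816101 -0.65860322  2.96934315] 29.75706212102703
top [75, 72, 69]
side [94, 94, 91]
plat [181, 172, 176]
platsh [106, 99, 103]
weight [46, 44, 44]
dish [170, 161, 151]
cast shadow [111, 105, 107]
grip [29, 26, 24]
hole [77, 74, 72]
index [[595.9089624  -93.09575625  52.        ]]
```

Gripped at a 29.8 mm gap. Next I plan the spin-up to 1.85 rad/s, then the release and lift along the arc.

```bash
python3 - <<'E'
from h import *
from cell import sense
s=sense(); p=np.array(s["tcp_pos"]); Rm=yawR(np.pi)
th=np.radians(75.7); off=p[:2]-on(th); print(off)
w=[.2,.55,.9,1.2,1.5,1.75,1.85,1.85,1.85,1.85]+[1.84]*9
z=[p[2]]*13+list(p[2]+np.array([25,55,85,90,90,90]))
T=[]
for wi,zi in zip(w,z): th+=wi/8; T.append((np.r_[on(th)+off,zi],None)); 
P=rows(p,Rm,T[:10]); P=rows(*P,T[10:]); print(np.degrees(th),P[0])
E
```

```text
[0.23702252 1.14622687]
[{"offset":[-0.05, 0.21, 0.0],"delta_rot":[0.0, 0.0, 0.0]},{"offset":[-0.11, 0.57, 0.0],"delta_rot":[0.0, 0.0, 0.0]},{"offset":[-0.1, 0.95, 0.0],"delta_rot":[0.0, 0.0, 0.0]},{"offset":[0.04, 1.27, 0.0],"delta_rot":[0.0, 0.0, 0.0]},{"offset":[0.32, 1.56, 0.0],"delta_rot":[0.0, 0.0, 0.0]},{"offset":[0.73, 1.71, 0.0],"delta_rot":[0.0, 0.0, 0.0]},{"offset":[1.15, 1.59, 0.0],"delta_rot":[0.0, 0.0, 0.0]},{"offset":[1.49, 1.28, 0.0],"delta_rot":[0.0, 0.0, 0.0]},{"offset":[1.74, 0.9, 0.0],"delta_rot":[0.0, 0.0, 0.0]},{"offset":[1.9, 0.48, 0.0],"delta_rot":[0.0, 0.0, 0.0]}]
[{"offset":[1.95, 0.04, 0.0],"delta_rot":[0.0, 0.0, 0.0]},{"offset":[1.91, -0.41, 0.0],"delta_rot":[0.0, 0.0, 0.0]},{"offset":[1.76, -0.84, 0.0],"delta_rot":[0.0, 0.0, 0.0]},{"offset":[1.53, -1.21, -2.5],"delta_rot":[0.0, 0.0, 0.0]},{"offset":[1.21, -1.53, -3.0],"delta_rot":[0.0, 0.0, 0.0]},{"offset":[0.83, -1.77, -3.0],"delta_rot":[0.0, 0.0, 0.0]},{"offset":[0.4, -1.91, -0.5],"delta_rot":[0.0, 0.0, 0.0]},{"offset":[-0.04, -1.95, 0.0],"delta_rot":[0.0, 0.0, 0.0]},{"offset":[-0.49, -1.89, 0.0],"delta_rot":[0.0, 0.0, 0.0]}]
290.988891520407 [572.73193861 -44.68743596 184.66355232]
```

Emit:
move_arm(motion=[{"offset": [-0.05,0.21,0.0],"delta_rot": [0,0,0]},{"offset": [-0.11,0.57,0.0],"delta_rot": [0,0,0]},{"offset": [-0.1,0.95,0.0],"delta_rot": [0,0,0]},{"offset": [0.04,1.27,0.0],"delta_rot": [0,0,0]},{"offset": [0.32,1.56,0.0],"delta_rot": [0,0,0]},{"offset": [0.73,1.71,0.0],"delta_rot": [0,0,0]},{"offset": [1.15,1.59,0.0],"delta_rot": [0,0,0]}])

```text
time_s: 4.4
tcp_pos: [484.3, 96.0, 94.6]
ee_rot: [-2.218, 2.224, -0.005]
force: [10.7, -12.1, -0.2]
finger_gap: 29.5
```

Emit:
move_arm(motion=[{"offset": [1.49,1.28,0.0],"delta_rot": [0,0,0]},{"offset": [1.74,0.9,0.0],"delta_rot": [0,0,0]},{"offset": [1.9,0.48,0.0],"delta_rot": [0,0,0]}])

```text
time_s: 4.78
tcp_pos: [458.7, 45.8, 94.7]
ee_rot: [-2.215, 2.221, -0.005]
force: [17.4, -2.8, -4.1]
finger_gap: 29.0
```

Emit:
move_arm(motion=[{"offset": [1.95,0.04,0.0],"delta_rot": [0,0,0]},{"offset": [1.91,-0.41,0.0],"delta_rot": [0,0,0]},{"offset": [1.76,-0.84,0.0],"delta_rot": [0,0,0]},{"offset": [1.53,-1.21,-2.5],"delta_rot": [0,0,0]},{"offset": [1.21,-1.53,-3.0],"delta_rot": [0,0,0]},{"offset": [0.83,-1.77,-3.0],"delta_rot": [0,0,0]}], grip=1)

```text
time_s: 5.52
tcp_pos: [513.9, -45.9, 178.9]
ee_rot: [2.218, -2.224, -0.003]
force: [0.1, 0.6, 0.1]
finger_gap: 85.9
```

```bash
cat > look.py <<'E'
import sys; from h import *
from cell import sense,read_camera
n=sys.argv[1]; s=sense(); c=read_camera("scene"); pickle.dump((s,c),open(f"L{n}.pkl","wb"))
p=s["tcp_pos"]; print(s["time_s"],np.round(p,1),"tcp ang",np.degrees(np.arctan2(p[1]-C[1],p[0]-C[0])).round(1),np.hypot(*(p[:2]-C)).round(1),s["force"].round(1))
im=cv2.GaussianBlur(c["frame"],(3,3),0).astype(int); d=im[...,1]-im[...,2]
m=((d>=0)&(im.sum(2)>150)).astype(np.uint8)   # greenish steel/glass, not gripper
a=np.linspace(0,2*np.pi,60)
disc=np.zeros(m.shape,np.uint8)
for z,r in((55,108),(105,100)): cv2.fillConvexPoly(disc,cv2.convexHull(proj(c,np.c_[C+r*np.c_[np.cos(a),np.sin(a)],np.full(60,z)]).astype(np.int32)),1)
m*=disc
k=cv2.connectedComponentsWithStats(m)
for i in range(1,k[0]):
    if k[2][i][4]>25: print(k[2][i].tolist(),k[3][i].round(1), "on z80:",(q:=ray(c,[k[3][i]],80)[0,:2]).round(1), "ang",np.degrees(np.arctan2(*(q-C)[::-1])).round(1),"r",np.hypot(*(q-C)).round(1))
cv2.imwrite(f"pics/L{n}.png",np.hstack([cv2.resize(x[135:255,210:350],(400,343)) for x in(c["frame"],cv2.merge([m*255]*3))]))
E
python3 look.py 1
```

```text
5.525 [513.9 -45.9 178.9] tcp ang -109.5 84.3 [0.1 0.6 0.1]
[243, 158, 73, 29, 733] [273.9 169.3] on z80: [475.8 -14.2] ang -144.2 r 81.6
[269, 187, 22, 18, 303] [279.2 195.6] on z80: [555.3  41.1] ang 29.7 r 15.3
[292, 206, 18, 17, 171] [300.5 214.1] on z80: [585.3 119.9] ang 63.4 r 96.6
```

View pics/L1.png

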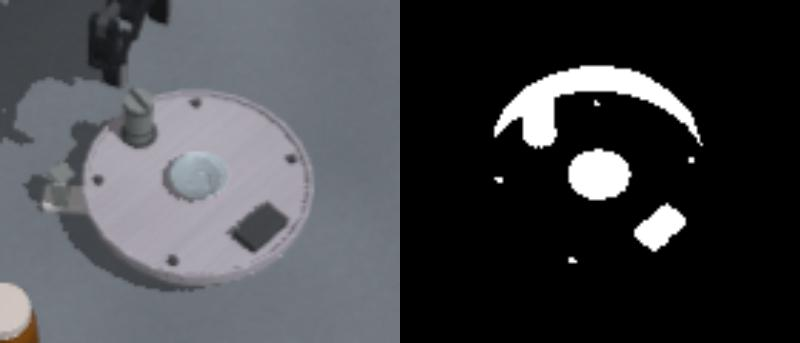

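The view shows the turntable coasting with the holder top at crop (139,103), trailing directly under the gripper. The weight at (260,226) is a clean blob, and the dish is still central. I'll use the weight as the angle gauge.

```bash
python3 - <<'E'
s=open("look.py").read()
a=s.index("im=cv2.Gauss"); 
open("look.py","w").write(s[:a]+'''im=cv2.GaussianBlur(c["frame"],(3,3),0).astype(int); d=im[...,1]-im[...,2]
a=np.linspace(0,2*np.pi,60); circ=lambda r,z:proj(c,np.c_[C+r*np.c_[np.cos(a),np.sin(a)],np.full(60,z)]).astype(np.int32)
disc=np.zeros(d.shape,np.uint8); cv2.fillConvexPoly(disc,cv2.convexHull(circ(107,50)),1)
ang=lambda q:(np.degrees(np.arctan2(*(q-C)[::-1])).round(1),np.hypot(*(q-C)).round(1))
for nm,m,z,flip in(("weight",(d>=-1)&(im.sum(2)<200),62,180),("holder",(d>=0)&(im.sum(2)>150),70,0)):
    k=cv2.connectedComponentsWithStats(m.astype(np.uint8)*disc)
    for i in range(1,k[0]):
        if k[2][i][4]>30:
            q=ray(c,[k[3][i]],z)[0,:2]; A,r=ang(q); print(nm,k[2][i].tolist(),"holder ang",(A+flip)%360,"r",r)
cv2.imwrite(f"pics/L{n}.png",cv2.resize(c["frame"][135:255,210:350],(560,480),interpolation=cv2.INTER_CUBIC))
''')
E
sed -i 's/^n=.*pickle.dump.*$/n=sys.argv[1]\nif len(sys.argv)>2: s,c=pickle.load(open(f"L{n}.pkl","rb"))\nelse: s=sense(); c=read_camera("scene"); pickle.dump((s,c),open(f"L{n}.pkl","wb"))/' look.py
python3 look.py 1 x
python3 - <<'E'
from h import *
s,c=pickle.load(open("L1.pkl","rb")); q=ray(c,[(258.3,170.5)],105)[0,:2]; print(q,np.degrees(np.arctan2(*(q-C)[::-1])),np.hypot(*(q-C)))
E
```

```text
5.525 [513.9 -45.9 178.9] tcp ang -109.5 84.3 [0.1 0.6 0.1]
holder [253, 171, 12, 16, 144] holder ang 254.3 r 77.9
holder [269, 187, 22, 18, 303] holder ang 35.9 r 8.0
holder [292, 206, 18, 17, 171] holder ang 66.4 r 92.0
[518.93455299 -43.28104071] -106.72055699481739 80.17071196971985
```

```bash
sed -i 's/^C=np.array.*; RAD/C=np.array([543.,34.5]); RAD/' h.py
sed -i 's/im.sum(2)<200),62/im.sum(2)<260),58/' look.py
cat > plan.py <<'E'
# usage: plan.py nrows t0 ang0(deg) w0 a [z]
import sys; from h import *
from cell import sense
n=int(sys.argv[1]); t0,g,w,a=map(float,sys.argv[2:6]); z=float(sys.argv[6]) if len(sys.argv)>6 else 183
s=sense(); p=s["tcp_pos"]; th=lambda t:np.radians(g)+w*(t-t0)-a*(t-t0)**2/2
t=s["time_s"]; print("start",t,"holder now",np.degrees(th(t))%360,"off mm",np.hypot(*(p[:2]-on(th(t)))).round(1))
rows(p,yawR(np.pi),[(np.r_[on(th(t+(k+1)/8+.01)),z],None) for k in range(n)],1)
print("end t",t+n/8,"ang",np.degrees(th(t+n/8))%360)
E
python3 look.py 1 x; python3 plan.py 7 5.525 250.8 1.83 0.12
```

```text
5.525 [513.9 -45.9 178.9] tcp ang -109.9 85.5 [0.1 0.6 0.1]
weight [252, 174, 8, 12, 54] holder ang 75.8 r 90.6
weight [291, 207, 19, 16, 162] holder ang 250.3 r 85.3
holder [253, 171, 12, 16, 141] holder ang 254.1 r 78.8
holder [269, 187, 22, 18, 303] holder ang 33.9 r 6.6
holder [292, 206, 18, 17, 171] holder ang 66.8 r 90.7
start 5.575 holder now 256.0339694585201 off mm 5.9
[{"offset":[0.4, -2.6, 0.0],"delta_rot":[0.0, 0.0, 0.0]},{"offset":[-0.2, -1.9, 0.0],"delta_rot":[0.0, 0.0, 0.0]},{"offset":[-0.7, -1.8, 0.0],"delta_rot":[0.0, 0.0, 0.0]},{"offset":[-1.0, -1.6, 0.0],"delta_rot":[0.0, 0.0, 0.0]},{"offset":[-1.3, -1.3, 0.0],"delta_rot":[0.0, 0.0, 0.0]},{"offset":[-1.5, -1.0, 0.0],"delta_rot":[0.0, 0.0, 0.0]},{"offset":[-1.7, -0.7, 0.0],"delta_rot":[0.0, 0.0, 0.0]}]
end t 6.45 ang 344.84600869001724
```

Weight gauge now reads 250.3° at r = 85.3, which agrees with the TCP. I'll follow.

Emit:
move_arm(motion=[{"offset": [0.4,-2.6,0],"delta_rot": [0,0,0]},{"offset": [-0.2,-1.9,0],"delta_rot": [0,0,0]},{"offset": [-0.7,-1.8,0],"delta_rot": [0,0,0]},{"offset": [-1.0,-1.6,0],"delta_rot": [0,0,0]},{"offset": [-1.3,-1.3,0],"delta_rot": [0,0,0]},{"offset": [-1.5,-1.0,0],"delta_rot": [0,0,0]},{"offset": [-1.7,-0.7,0],"delta_rot": [0,0,0]}])

```text
time_s: 6.45
tcp_pos: [623.8, 15.0, 178.8]
ee_rot: [2.218, -2.224, -0.001]
force: [0.5, 0.1, 0.1]
finger_gap: 85.2
```

```bash
python3 look.py 2; python3 plan.py 8 5.525 250.8 1.83 0.12
```

```text
6.45 [623.8  15.  178.8] tcp ang -13.5 83.1 [0.5 0.1 0.1]
weight [241, 169, 30, 35, 425] holder ang 87.7 r 81.9
weight [289, 173, 18, 15, 137] holder ang 343.1 r 83.1
weight [252, 207, 8, 14, 62] holder ang 159.8 r 91.3
holder [290, 173, 18, 14, 146] holder ang 158.8 r 77.1
holder [245, 176, 10, 11, 36] holder ang 267.9 r 96.1
holder [269, 187, 22, 17, 302] holder ang 40.8 r 4.2
holder [251, 194, 14, 27, 235] holder ang 339.8 r 81.0
start 6.5 holder now 349.76198657223966 off mm 3.5
[{"offset":[-2.2, -0.4, -0.4],"delta_rot":[0.0, 0.0, 0.0]},{"offset":[-1.8, 0.3, 0.0],"delta_rot":[0.0, 0.0, 0.0]},{"offset":[-1.6, 0.7, 0.0],"delta_rot":[0.0, 0.0, 0.0]},{"offset":[-1.5, 0.9, 0.0],"delta_rot":[0.0, 0.0, 0.0]},{"offset":[-1.2, 1.2, 0.0],"delta_rot":[0.0, 0.0, 0.0]},{"offset":[-1.0, 1.5, 0.0],"delta_rot":[0.0, 0.0, 0.0]},{"offset":[-0.6, 1.6, 0.0],"delta_rot":[0.0, 0.0, 0.0]},{"offset":[-0.3, 1.6, 0.0],"delta_rot":[0.0, 0.0, 0.0]}]
end t 7.5 ang 84.4719101073648
```

View pics/L2.png

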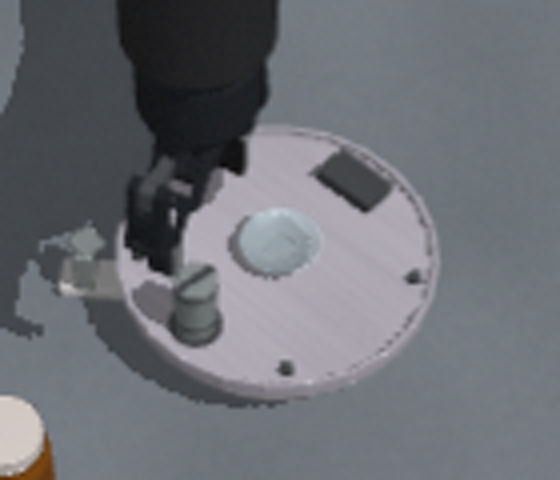

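Holder top at (195,282) in the picture, directly below the jaws, with the dish central. The gauge gives 343.1°, so it is coasting at about 1.75 rad/s.

```bash
python3 plan.py 9 6.45 343.5 1.74 0.12
```

```text
start 6.5 holder now 348.47613845071123 off mm 2.1
[{"offset":[-2.0, -0.4, -0.4],"delta_rot":[0.0, 0.0, 0.0]},{"offset":[-1.8, 0.3, 0.0],"delta_rot":[0.0, 0.0, 0.0]},{"offset":[-1.7, 0.6, 0.0],"delta_rot":[0.0, 0.0, 0.0]},{"offset":[-1.5, 1.0, 0.0],"delta_rot":[0.0, 0.0, 0.0]},{"offset":[-1.3, 1.2, 0.0],"delta_rot":[0.0, 0.0, 0.0]},{"offset":[-1.0, 1.4, 0.0],"delta_rot":[0.0, 0.0, 0.0]},{"offset":[-0.6, 1.6, 0.0],"delta_rot":[0.0, 0.0, 0.0]},{"offset":[-0.3, 1.7, 0.0],"delta_rot":[0.0, 0.0, 0.0]},{"offset":[0.0, 1.7, 0.0],"delta_rot":[0.0, 0.0, 0.0]}]
end t 7.625 ang 95.89498207908179
```

Emit:
move_arm(motion=[{"offset": [-2.0,-0.4,-0.4],"delta_rot": [0,0,0]},{"offset": [-1.8,0.3,0],"delta_rot": [0,0,0]},{"offset": [-1.7,0.6,0],"delta_rot": [0,0,0]},{"offset": [-1.5,1.0,0],"delta_rot": [0,0,0]},{"offset": [-1.3,1.2,0],"delta_rot": [0,0,0]},{"offset": [-1.0,1.4,0],"delta_rot": [0,0,0]},{"offset": [-0.6,1.6,0],"delta_rot": [0,0,0]},{"offset": [-0.3,1.7,0],"delta_rot": [0,0,0]},{"offset": [0.0,1.7,0],"delta_rot": [0,0,0]}])

```text
time_s: 7.62
tcp_pos: [531.7, 116.4, 183.1]
ee_rot: [-2.218, 2.224, 0.0]
force: [-0.7, -0.0, -0.4]
finger_gap: 85.6
```

```bash
python3 look.py 3; python3 plan.py 9 6.45 343.5 1.74 0.12
```

```text
7.625 [531.7 116.4 183.1] tcp ang 97.9 82.6 [-0.7 -0.  -0.4]
weight [296, 174, 13, 17, 138] holder ang 334.3 r 86.1
weight [245, 179, 16, 16, 171] holder ang 92.4 r 83.8
weight [300, 201, 9, 12, 68] holder ang 269.0 r 78.3
holder [245, 182, 9, 13, 64] holder ang 284.1 r 87.2
holder [268, 186, 22, 18, 305] holder ang 357.0 r 4.0
holder [300, 193, 13, 21, 216] holder ang 93.8 r 84.4
start 7.675 holder now 100.46718528422582 off mm 3.5
[{"offset":[0.3, 2.0, 0.1],"delta_rot":[0.0, 0.0, 0.0]},{"offset":[0.8, 1.5, 0.0],"delta_rot":[0.0, 0.0, 0.0]},{"offset":[1.1, 1.3, 0.0],"delta_rot":[0.0, 0.0, 0.0]},{"offset":[1.2, 1.0, 0.0],"delta_rot":[0.0, 0.0, 0.0]},{"offset":[1.5, 0.8, 0.0],"delta_rot":[0.0, 0.0, 0.0]},{"offset":[1.5, 0.5, 0.0],"delta_rot":[0.0, 0.0, 0.0]},{"offset":[1.6, 0.2, 0.0],"delta_rot":[0.0, 0.0, 0.0]},{"offset":[1.5, -0.1, 0.0],"delta_rot":[0.0, 0.0, 0.0]},{"offset":[1.5, -0.4, 0.0],"delta_rot":[0.0, 0.0, 0.0]}]
end t 8.8 ang 198.79748588733378
```

```bash
python3 plan.py 9 7.625 93 1.56 0.12
```

```text
start 7.675 holder now 97.46047643509344 off mm 2.8
[{"offset":[0.2, 1.6, 0.1],"delta_rot":[0.0, 0.0, 0.0]},{"offset":[0.6, 1.5, 0.0],"delta_rot":[0.0, 0.0, 0.0]},{"offset":[1.0, 1.3, 0.0],"delta_rot":[0.0, 0.0, 0.0]},{"offset":[1.1, 1.1, 0.0],"delta_rot":[0.0, 0.0, 0.0]},{"offset":[1.4, 0.8, 0.0],"delta_rot":[0.0, 0.0, 0.0]},{"offset":[1.4, 0.6, 0.0],"delta_rot":[0.0, 0.0, 0.0]},{"offset":[1.5, 0.3, 0.0],"delta_rot":[0.0, 0.0, 0.0]},{"offset":[1.6, 0.0, 0.0],"delta_rot":[0.0, 0.0, 0.0]},{"offset":[1.5, -0.2, 0.0],"delta_rot":[0.0, 0.0, 0.0]}]
end t 8.8 ang 193.276924712065
```

Emit:
move_arm(motion=[{"offset": [0.2,1.6,0.1],"delta_rot": [0,0,0]},{"offset": [0.6,1.5,0],"delta_rot": [0,0,0]},{"offset": [1.0,1.3,0],"delta_rot": [0,0,0]},{"offset": [1.1,1.1,0],"delta_rot": [0,0,0]},{"offset": [1.4,0.8,0],"delta_rot": [0,0,0]},{"offset": [1.4,0.6,0],"delta_rot": [0,0,0]},{"offset": [1.5,0.3,0],"delta_rot": [0,0,0]},{"offset": [1.6,0.0,0],"delta_rot": [0,0,0]},{"offset": [1.5,-0.2,0],"delta_rot": [0,0,0]}])

```text
time_s: 8.8
tcp_pos: [462.8, 12.1, 182.0]
ee_rot: [-2.218, 2.225, 0.0]
force: [0.4, 0.6, 0.7]
finger_gap: 85.5
```

```bash
python3 look.py 4; python3 plan.py 9 7.625 93 1.56 0.12
```

```text
8.8 [462.8  12.1 182. ] tcp ang -164.4 83.3 [0.4 0.6 0.7]
weight [280, 169, 8, 11, 60] holder ang 15.900000000000006 r 83.4
weight [261, 215, 19, 12, 164] holder ang 190.2 r 86.7
holder [280, 169, 13, 12, 114] holder ang 189.0 r 74.2
holder [268, 187, 22, 18, 308] holder ang 16.7 r 7.1
holder [262, 215, 18, 13, 169] holder ang 11.9 r 93.7
start 8.85 holder now 197.33346590159118 off mm 2.1
[{"offset":[1.7, -0.5, -0.1],"delta_rot":[0.0, 0.0, 0.0]},{"offset":[1.2, -0.8, 0.0],"delta_rot":[0.0, 0.0, 0.0]},{"offset":[1.1, -1.0, 0.0],"delta_rot":[0.0, 0.0, 0.0]},{"offset":[0.8, -1.2, 0.0],"delta_rot":[0.0, 0.0, 0.0]},{"offset":[0.7, -1.2, 0.0],"delta_rot":[0.0, 0.0, 0.0]},{"offset":[0.4, -1.4, 0.0],"delta_rot":[0.0, 0.0, 0.0]},{"offset":[0.2, -1.4, 0.0],"delta_rot":[0.0, 0.0, 0.0]},{"offset":[0.0, -1.3, 0.0],"delta_rot":[0.0, 0.0, 0.0]},{"offset":[-0.2, -1.4, 0.0],"delta_rot":[0.0, 0.0, 0.0]}]
end t 9.975 ang 284.0613711533
```

```bash
python3 plan.py 9 8.8 190.5 1.38 0.12
```

```text
start 8.85 holder now 194.44481441947565 off mm 3.2
[{"offset":[1.2, -0.3, -0.1],"delta_rot":[0.0, 0.0, 0.0]},{"offset":[1.3, -0.7, 0.0],"delta_rot":[0.0, 0.0, 0.0]},{"offset":[1.1, -0.9, 0.0],"delta_rot":[0.0, 0.0, 0.0]},{"offset":[0.9, -1.1, 0.0],"delta_rot":[0.0, 0.0, 0.0]},{"offset":[0.7, -1.2, 0.0],"delta_rot":[0.0, 0.0, 0.0]},{"offset":[0.5, -1.2, 0.0],"delta_rot":[0.0, 0.0, 0.0]},{"offset":[0.4, -1.3, 0.0],"delta_rot":[0.0, 0.0, 0.0]},{"offset":[0.1, -1.4, 0.0],"delta_rot":[0.0, 0.0, 0.0]},{"offset":[-0.2, -1.3, 0.0],"delta_rot":[0.0, 0.0, 0.0]}]
end t 9.975 ang 278.65886734504795
```

Emit:
move_arm(motion=[{"offset": [1.2,-0.3,-0.1],"delta_rot": [0,0,0]},{"offset": [1.3,-0.7,0],"delta_rot": [0,0,0]},{"offset": [1.1,-0.9,0],"delta_rot": [0,0,0]},{"offset": [0.9,-1.1,0],"delta_rot": [0,0,0]},{"offset": [0.7,-1.2,0],"delta_rot": [0,0,0]},{"offset": [0.5,-1.2,0],"delta_rot": [0,0,0]},{"offset": [0.4,-1.3,0],"delta_rot": [0,0,0]},{"offset": [0.1,-1.4,0],"delta_rot": [0,0,0]},{"offset": [-0.2,-1.3,0],"delta_rot": [0,0,0]}])

```text
time_s: 9.98
tcp_pos: [557.4, -47.0, 182.8]
ee_rot: [2.218, -2.225, -0.0]
force: [0.4, -0.8, 0.5]
finger_gap: 85.7
```

```bash
python3 look.py 5; python3 plan.py 9 8.8 190.5 1.38 0.12
```

```text
9.975 [557.4 -47.  182.8] tcp ang -80.0 82.7 [ 0.4 -0.8  0.5]
weight [245, 183, 8, 13, 57] holder ang 101.9 r 92.8
weight [301, 196, 13, 16, 148] holder ang 279.2 r 83.9
holder [245, 177, 12, 20, 184] holder ang 280.5 r 83.6
holder [269, 187, 22, 18, 308] holder ang 39.6 r 6.1
holder [302, 196, 12, 16, 149] holder ang 94.5 r 86.4
start 10.025 holder now 282.1997465189565 off mm 3.4
[{"offset":[-0.2, -1.6, -0.1],"delta_rot":[0.0, 0.0, 0.0]},{"offset":[-0.6, -1.2, 0.0],"delta_rot":[0.0, 0.0, 0.0]},{"offset":[-0.7, -1.0, 0.0],"delta_rot":[0.0, 0.0, 0.0]},{"offset":[-0.9, -0.9, 0.0],"delta_rot":[0.0, 0.0, 0.0]},{"offset":[-0.9, -0.8, 0.0],"delta_rot":[0.0, 0.0, 0.0]},{"offset":[-1.1, -0.6, 0.0],"delta_rot":[0.0, 0.0, 0.0]},{"offset":[-1.1, -0.5, 0.0],"delta_rot":[0.0, 0.0, 0.0]},{"offset":[-1.1, -0.3, 0.0],"delta_rot":[0.0, 0.0, 0.0]},{"offset":[-1.2, -0.1, 0.0],"delta_rot":[0.0, 0.0, 0.0]}]
end t 11.15 ang 357.32525641926617
```

```bash
python3 plan.py 10 9.975 279.5 1.25 0.11
```

```text
start 10.025 holder now 283.07310804988464 off mm 4.4
[{"offset":[-0.3, -1.8, -0.1],"delta_rot":[0.0, 0.0, 0.0]},{"offset":[-0.6, -1.1, 0.0],"delta_rot":[0.0, 0.0, 0.0]},{"offset":[-0.7, -1.1, 0.0],"delta_rot":[0.0, 0.0, 0.0]},{"offset":[-0.9, -0.9, 0.0],"delta_rot":[0.0, 0.0, 0.0]},{"offset":[-1.0, -0.7, 0.0],"delta_rot":[0.0, 0.0, 0.0]},{"offset":[-1.1, -0.6, 0.0],"delta_rot":[0.0, 0.0, 0.0]},{"offset":[-1.1, -0.4, 0.0],"delta_rot":[0.0, 0.0, 0.0]},{"offset":[-1.2, -0.3, 0.0],"delta_rot":[0.0, 0.0, 0.0]},{"offset":[-1.2, -0.1, 0.0],"delta_rot":[0.0, 0.0, 0.0]},{"offset":[-1.2, 0.1, 0.0],"delta_rot":[0.0, 0.0, 0.0]}]
end t 11.275 ang 7.279999003017849
```

Emit:
move_arm(motion=[{"offset": [-0.3,-1.8,-0.1],"delta_rot": [0,0,0]},{"offset": [-0.6,-1.1,0],"delta_rot": [0,0,0]},{"offset": [-0.7,-1.1,0],"delta_rot": [0,0,0]},{"offset": [-0.9,-0.9,0],"delta_rot": [0,0,0]},{"offset": [-1.0,-0.7,0],"delta_rot": [0,0,0]},{"offset": [-1.1,-0.6,0],"delta_rot": [0,0,0]},{"offset": [-1.1,-0.4,0],"delta_rot": [0,0,0]},{"offset": [-1.2,-0.3,0],"delta_rot": [0,0,0]},{"offset": [-1.2,-0.1,0],"delta_rot": [0,0,0]},{"offset": [-1.2,0.1,0],"delta_rot": [0,0,0]}])

```text
time_s: 11.28
tcp_pos: [625.6, 46.7, 184.0]
ee_rot: [-2.218, 2.225, 0.0]
force: [-0.5, 0.2, -0.2]
finger_gap: 85.2
```

```bash
python3 look.py 6; python3 plan.py 10 9.975 279.5 1.25 0.11
```

```text
11.275 [625.6  46.7 184. ] tcp ang 8.4 83.5 [-0.5  0.2 -0.2]
weight [253, 169, 42, 39, 742] holder ang 59.0 r 55.2
weight [264, 213, 8, 14, 60] holder ang 185.3 r 87.8
holder [281, 169, 14, 12, 110] holder ang 185.4 r 74.4
holder [253, 178, 14, 13, 80] holder ang 262.4 r 64.4
holder [267, 186, 23, 18, 309] holder ang 14.4 r 3.3
holder [265, 206, 13, 22, 224] holder ang 10.6 r 81.6
start 11.325 holder now 10.44344222938389 off mm 2.3
[{"offset":[-1.4, 0.2, 0.1],"delta_rot":[0.0, 0.0, 0.0]},{"offset":[-1.1, 0.5, 0.0],"delta_rot":[0.0, 0.0, 0.0]},{"offset":[-0.9, 0.5, 0.0],"delta_rot":[0.0, 0.0, 0.0]},{"offset":[-0.9, 0.7, 0.0],"delta_rot":[0.0, 0.0, 0.0]},{"offset":[-0.8, 0.8, 0.0],"delta_rot":[0.0, 0.0, 0.0]},{"offset":[-0.7, 0.9, 0.0],"delta_rot":[0.0, 0.0, 0.0]},{"offset":[-0.5, 0.9, 0.0],"delta_rot":[0.0, 0.0, 0.0]},{"offset":[-0.4, 1.0, 0.0],"delta_rot":[0.0, 0.0, 0.0]},{"offset":[-0.3, 1.0, 0.0],"delta_rot":[0.0, 0.0, 0.0]},{"offset":[-0.1, 1.0, 0.0],"delta_rot":[0.0, 0.0, 0.0]}]
end t 12.575 ang 84.40871259455355
```

Emit:
move_arm(motion=[{"offset": [-1.4,0.2,0.1],"delta_rot": [0,0,0]},{"offset": [-1.1,0.5,0],"delta_rot": [0,0,0]},{"offset": [-0.9,0.5,0],"delta_rot": [0,0,0]},{"offset": [-0.9,0.7,0],"delta_rot": [0,0,0]},{"offset": [-0.8,0.8,0],"delta_rot": [0,0,0]},{"offset": [-0.7,0.9,0],"delta_rot": [0,0,0]},{"offset": [-0.5,0.9,0],"delta_rot": [0,0,0]},{"offset": [-0.4,1.0,0],"delta_rot": [0,0,0]},{"offset": [-0.3,1.0,0],"delta_rot": [0,0,0]},{"offset": [-0.1,1.0,0],"delta_rot": [0,0,0]}])

```text
time_s: 12.58
tcp_pos: [550.2, 117.2, 183.0]
ee_rot: [-2.218, 2.224, 0.0]
force: [0.2, -0.9, -0.9]
finger_gap: 85.4
```

```bash
python3 look.py 7; python3 plan.py 10 9.975 279.5 1.25 0.11
```

```text
12.575 [550.2 117.2 183. ] tcp ang 85.0 83.0 [ 0.2 -0.9 -0.9]
weight [293, 173, 15, 24, 227] holder ang 332.3 r 76.3
weight [245, 179, 16, 17, 172] holder ang 92.3 r 83.6
weight [300, 201, 9, 12, 64] holder ang 269.1 r 78.4
holder [245, 185, 11, 10, 33] holder ang 289.8 r 86.8
holder [268, 186, 22, 18, 298] holder ang 357.9 r 4.3
holder [300, 186, 14, 28, 234] holder ang 96.5 r 82.8
start 12.625 holder now 87.16249099740105 off mm 3.2
[{"offset":[-0.2, 1.3, 0.0],"delta_rot":[0.0, 0.0, 0.0]},{"offset":[0.1, 1.0, 0.0],"delta_rot":[0.0, 0.0, 0.0]},{"offset":[0.3, 1.0, 0.0],"delta_rot":[0.0, 0.0, 0.0]},{"offset":[0.3, 0.9, 0.0],"delta_rot":[0.0, 0.0, 0.0]},{"offset":[0.5, 0.8, 0.0],"delta_rot":[0.0, 0.0, 0.0]},{"offset":[0.5, 0.8, 0.0],"delta_rot":[0.0, 0.0, 0.0]},{"offset":[0.6, 0.7, 0.0],"delta_rot":[0.0, 0.0, 0.0]},{"offset":[0.6, 0.6, 0.0],"delta_rot":[0.0, 0.0, 0.0]},{"offset":[0.7, 0.6, 0.0],"delta_rot":[0.0, 0.0, 0.0]},{"offset":[0.8, 0.4, 0.0],"delta_rot":[0.0, 0.0, 0.0]}]
end t 13.875 ang 150.88614077460727
```

Gauge 92.3°: the holder is about 8° ahead of my model but still within tolerance. I'll update the model (ω ≈ 1.05 rad/s, decel ≈ 0.08 rad/s²) and catch up.

```bash
python3 plan.py 9 12.575 92.5 1.05 0.08
```

```text
start 12.625 holder now 95.50229884648554 off mm 14.9
[{"offset":[0.0, 2.7, 0.0],"delta_rot":[0.0, 0.0, 0.0]},{"offset":[0.3, 1.0, 0.0],"delta_rot":[0.0, 0.0, 0.0]},{"offset":[0.5, 1.0, 0.0],"delta_rot":[0.0, 0.0, 0.0]},{"offset":[0.5, 0.9, 0.0],"delta_rot":[0.0, 0.0, 0.0]},{"offset":[0.7, 0.8, 0.0],"delta_rot":[0.0, 0.0, 0.0]},{"offset":[0.8, 0.7, 0.0],"delta_rot":[0.0, 0.0, 0.0]},{"offset":[0.8, 0.7, 0.0],"delta_rot":[0.0, 0.0, 0.0]},{"offset":[0.9, 0.5, 0.0],"delta_rot":[0.0, 0.0, 0.0]},{"offset":[0.9, 0.4, 0.0],"delta_rot":[0.0, 0.0, 0.0]}]
end t 13.75 ang 160.02450855065538
```

Emit:
move_arm(motion=[{"offset": [0.0,2.7,0],"delta_rot": [0,0,0]},{"offset": [0.3,1.0,0],"delta_rot": [0,0,0]},{"offset": [0.5,1.0,0],"delta_rot": [0,0,0]},{"offset": [0.5,0.9,0],"delta_rot": [0,0,0]},{"offset": [0.7,0.8,0],"delta_rot": [0,0,0]},{"offset": [0.8,0.7,0],"delta_rot": [0,0,0]},{"offset": [0.8,0.7,0],"delta_rot": [0,0,0]},{"offset": [0.9,0.5,0],"delta_rot": [0,0,0]},{"offset": [0.9,0.4,0],"delta_rot": [0,0,0]}])

```text
time_s: 13.75
tcp_pos: [463.5, 62.7, 183.1]
ee_rot: [-2.218, 2.224, 0.0]
force: [-1.3, -0.4, -0.8]
finger_gap: 85.2
```

```bash
python3 look.py 8; python3 plan.py 8 12.575 92.5 1.05 0.08
```

```text
13.75 [463.5  62.7 183.1] tcp ang 160.5 84.4 [-1.3 -0.4 -0.8]
weight [294, 174, 10, 13, 68] holder ang 341.7 r 80.7
weight [247, 205, 18, 16, 162] holder ang 158.1 r 86.3
holder [295, 173, 12, 15, 128] holder ang 153.3 r 78.2
holder [268, 187, 22, 18, 307] holder ang 6.6 r 6.5
holder [248, 205, 18, 16, 167] holder ang 342.2 r 90.9
start 13.8 holder now 162.75751723342947 off mm 2.7
[{"offset":[1.3, 0.4, 0.0],"delta_rot":[0.0, 0.0, 0.0]},{"offset":[1.0, 0.1, 0.0],"delta_rot":[0.0, 0.0, 0.0]},{"offset":[1.0, 0.0, 0.0],"delta_rot":[0.0, 0.0, 0.0]},{"offset":[0.9, -0.1, 0.0],"delta_rot":[0.0, 0.0, 0.0]},{"offset":[1.0, -0.2, 0.0],"delta_rot":[0.0, 0.0, 0.0]},{"offset":[0.9, -0.3, 0.0],"delta_rot":[0.0, 0.0, 0.0]},{"offset":[0.8, -0.5, 0.0],"delta_rot":[0.0, 0.0, 0.0]},{"offset":[0.8, -0.5, 0.0],"delta_rot":[0.0, 0.0, 0.0]}]
end t 14.8 ang 215.01126814936052
```

View pics/L8.png

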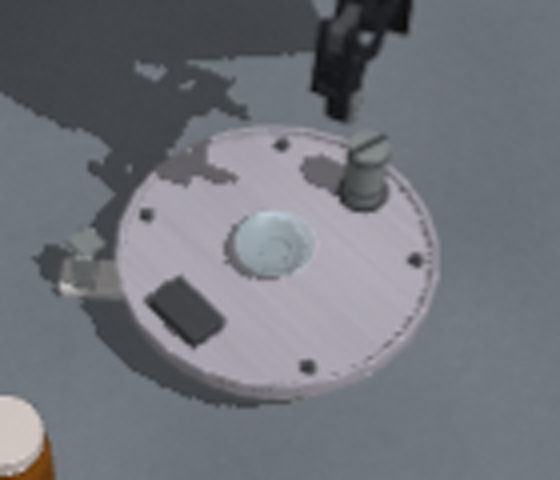

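Holder top at (371,145) under the gripper, gauge 158.1°, dish still central. More than 8 s of shadowing is done. Next I descend around the holder while tracking it, with the jaws open.

```bash
sed -i 's/,z\],None) for k in range(n)\],1)/,np.interp(k,[0,4],[183,z])],None) for k in range(n)],1)/' plan.py; python3 plan.py 9 13.75 158.5 0.93 0.08 95
```

```text
start 13.8 holder now 161.15852416940706 off mm 0.7
[{"offset":[1.0, 0.3, 0.0],"delta_rot":[0.0, 0.0, 0.0]},{"offset":[1.0, 0.2, 2.2],"delta_rot":[0.0, 0.0, 0.0]},{"offset":[0.9, 0.0, 2.2],"delta_rot":[0.0, 0.0, 0.0]},{"offset":[1.0, -0.1, 2.2],"delta_rot":[0.0, 0.0, 0.0]},{"offset":[0.9, -0.1, 2.2],"delta_rot":[0.0, 0.0, 0.0]},{"offset":[0.9, -0.3, 0.0],"delta_rot":[0.0, 0.0, 0.0]},{"offset":[0.8, -0.4, 0.0],"delta_rot":[0.0, 0.0, 0.0]},{"offset":[0.8, -0.4, 0.0],"delta_rot":[0.0, 0.0, 0.0]},{"offset":[0.7, -0.5, 0.0],"delta_rot":[0.0, 0.0, 0.0]}]
end t 14.925 ang 217.94580363931078
```

Emit:
move_arm(motion=[{"offset": [1.0,0.3,0],"delta_rot": [0,0,0]},{"offset": [1.0,0.2,2.2],"delta_rot": [0,0,0]},{"offset": [0.9,0.0,2.2],"delta_rot": [0,0,0]},{"offset": [1.0,-0.1,2.2],"delta_rot": [0,0,0]},{"offset": [0.9,-0.1,2.2],"delta_rot": [0,0,0]},{"offset": [0.9,-0.3,0],"delta_rot": [0,0,0]},{"offset": [0.8,-0.4,0],"delta_rot": [0,0,0]},{"offset": [0.8,-0.4,0],"delta_rot": [0,0,0]},{"offset": [0.7,-0.5,0],"delta_rot": [0,0,0]}])

```text
time_s: 14.92
tcp_pos: [477.2, -17.1, 95.7]
ee_rot: [-2.218, 2.224, -0.001]
force: [-0.1, 0.4, -0.3]
finger_gap: 85.4
```

```bash
python3 look.py 9
```

```text
14.925 [477.2 -17.1  95.7] tcp ang -141.9 83.6 [-0.1  0.4 -0.3]
weight [260, 169, 15, 11, 103] holder ang 47.19999999999999 r 88.5
weight [275, 216, 19, 11, 165] holder ang 216.0 r 86.4
holder [266, 169, 14, 11, 122] holder ang 219.0 r 73.7
holder [268, 187, 22, 18, 308] holder ang 22.3 r 7.1
holder [276, 216, 18, 12, 178] holder ang 35.2 r 93.9
```

The holder is at about 216.5° between the open jaws, with no contact force. I close while following, then brake smoothly into the index.

```bash
python3 plan.py 6 14.925 216.7 0.81 0.07 95 | sed 's/x/x/'; python3 - <<'E'
from h import *
for n in("top0.pkl","scene1.pkl"):
    c=pickle.load(open(n,"rb"))
    uv=[(280.7,188)] if n[0]=="t" else [(230.9,194.5)]
    q=ray(c,uv,52)[0,:2]-C; print(q,np.hypot(*q),np.degrees(np.arctan2(*q[::-1])))
E
```

```text
start 14.975 holder now 219.01546568957238 off mm 1.4
[{"offset":[0.8, -0.6, -8.8],"delta_rot":[0.0, 0.0, 0.0]},{"offset":[0.6, -0.6, 2.2],"delta_rot":[0.0, 0.0, 0.0]},{"offset":[0.5, -0.7, 2.2],"delta_rot":[0.0, 0.0, 0.0]},{"offset":[0.4, -0.7, 2.2],"delta_rot":[0.0, 0.0, 0.0]},{"offset":[0.3, -0.7, 2.2],"delta_rot":[0.0, 0.0, 0.0]},{"offset":[0.3, -0.8, 0.0],"delta_rot":[0.0, 0.0, 0.0]}]
end t 15.725 ang 252.54423966338422
[  57.05308244 -128.72886489] 140.80545043444633 -66.09691164452894
[  52.9089624  -127.59575625] 138.13050102840913 -67.4781297533813
```

Emit:
move_arm(motion=[{"offset": [0.8,-0.6,0],"delta_rot": [0,0,0]},{"offset": [0.6,-0.6,0],"delta_rot": [0,0,0]},{"offset": [0.5,-0.7,0],"delta_rot": [0,0,0]},{"offset": [0.4,-0.7,0],"delta_rot": [0,0,0]},{"offset": [0.3,-0.7,0],"delta_rot": [0,0,0]}], grip=0, grip_force=20)

```text
time_s: 15.6
tcp_pos: [509.8, -43.5, 95.1]
ee_rot: [2.217, -2.224, 0.0]
force: [-1.1, -2.5, 2.1]
finger_gap: 29.4
```

```bash
python3 - <<'E'
from h import *
from cell import sense
s=sense(); p=np.array(s["tcp_pos"]); a0=np.arctan2(*(p[:2]-C)[::-1]); print(s["time_s"],p,np.degrees(a0)%360,np.hypot(*(p[:2]-C)),s["force"],s["finger_gap"])
a1=np.radians(-66.6); r0=np.hypot(*(p[:2]-C)); n=18; tt=np.arange(1,n+1)/n; f=2*tt-tt**2
T=[(np.r_[on(a0+(a1-a0)*x, r0+(85-r0)*x),p[2]],None) for x in f]
print("w start",2*(a1-a0)/(n/8))
P=rows(p,yawR(np.pi),T[:9],1); print(rows(*P,T[9:],2)[0])
E
```

```text
15.6 [509.78413326 -43.52657988  95.09123577] 246.94057556082763 84.80236418604254 [-1.13130641 -2.48155997  2.11592067] 29.383579456063746
w start 0.7207732667067361
[{"offset":[0.3, -0.7, 0.0],"delta_rot":[0.0, 0.0, 0.0]},{"offset":[0.2, -0.7, 0.0],"delta_rot":[0.0, 0.0, 0.0]},{"offset":[0.1, -0.6, 0.0],"delta_rot":[0.0, 0.0, 0.0]},{"offset":[0.1, -0.6, 0.0],"delta_rot":[0.0, 0.0, 0.0]},{"offset":[0.0, -0.6, 0.0],"delta_rot":[0.0, 0.0, 0.0]},{"offset":[0.0, -0.5, 0.0],"delta_rot":[0.0, 0.0, 0.0]},{"offset":[-0.1, -0.5, 0.0],"delta_rot":[0.0, 0.0, 0.0]},{"offset":[0.0, -0.5, 0.0],"delta_rot":[0.0, 0.0, 0.0]},{"offset":[-0.1, -0.4, 0.0],"delta_rot":[0.0, 0.0, 0.0]}]
[{"offset":[-0.07, -0.31, 0.0],"delta_rot":[0.0, 0.0, 0.0]},{"offset":[-0.08, -0.31, 0.0],"delta_rot":[0.0, 0.0, 0.0]},{"offset":[-0.08, -0.26, 0.0],"delta_rot":[0.0, 0.0, 0.0]},{"offset":[-0.08, -0.22, 0.0],"delta_rot":[0.0, 0.0, 0.0]},{"offset":[-0.06, -0.18, 0.0],"delta_rot":[0.0, 0.0, 0.0]},{"offset":[-0.06, -0.14, 0.0],"delta_rot":[0.0, 0.0, 0.0]},{"offset":[-0.04, -0.1, 0.0],"delta_rot":[0.0, 0.0, 0.0]},{"offset":[-0.02, -0.06, 0.0],"delta_rot":[0.0, 0.0, 0.0]},{"offset":[-0.01, -0.02, 0.0],"delta_rot":[0.0, 0.0, 0.0]}]
[576.78413326 -43.52657988  95.09123577]
```

Caught, gap 29.4 mm and forces of about 2 N. Now I bring it to the index.

Emit:
move_arm(motion=[{"offset": [0.3,-0.7,0],"delta_rot": [0,0,0]},{"offset": [0.2,-0.7,0],"delta_rot": [0,0,0]},{"offset": [0.1,-0.6,0],"delta_rot": [0,0,0]},{"offset": [0.1,-0.6,0],"delta_rot": [0,0,0]},{"offset": [0,-0.6,0],"delta_rot": [0,0,0]},{"offset": [0,-0.5,0],"delta_rot": [0,0,0]},{"offset": [-0.1,-0.5,0],"delta_rot": [0,0,0]},{"offset": [0,-0.5,0],"delta_rot": [0,0,0]},{"offset": [-0.1,-0.4,0],"delta_rot": [0,0,0]}])

```text
time_s: 16.73
tcp_pos: [561.0, -48.5, 95.1]
ee_rot: [2.218, -2.225, 0.002]
force: [1.8, -6.7, 1.2]
finger_gap: 29.3
```

Emit:
move_arm(motion=[{"offset": [-0.07,-0.31,0],"delta_rot": [0,0,0]},{"offset": [-0.08,-0.31,0],"delta_rot": [0,0,0]},{"offset": [-0.08,-0.26,0],"delta_rot": [0,0,0]},{"offset": [-0.08,-0.22,0],"delta_rot": [0,0,0]},{"offset": [-0.06,-0.18,0],"delta_rot": [0,0,0]},{"offset": [-0.06,-0.14,0],"delta_rot": [0,0,0]},{"offset": [-0.04,-0.1,0],"delta_rot": [0,0,0]},{"offset": [-0.02,-0.06,0],"delta_rot": [0,0,0]},{"offset": [-0.01,-0.02,0],"delta_rot": [0,0,0]}])

```text
time_s: 17.85
tcp_pos: [577.2, -43.4, 95.1]
ee_rot: [-2.218, 2.224, -0.002]
force: [2.3, -6.1, -0.1]
finger_gap: 29.4
```

```bash
python3 look.py 10; python3 -c "
import cv2;i=cv2.imread('pics/L10.png');from cell import read_camera
j=read_camera('top')['frame'][150:260,180:300];j=cv2.resize(j,(524,480),interpolation=cv2.INTER_CUBIC);o=cv2.hconcat([i,j]);cv2.imwrite('pics/both10.png',cv2.resize(o,(800,354)))"
```

```text
17.85 [577.2 -43.4  95.1] tcp ang -66.3 85.0 [ 2.3 -6.1 -0.1]
weight [241, 174, 17, 27, 170] holder ang 97.0 r 93.5
weight [303, 191, 10, 15, 134] holder ang 291.6 r 83.1
holder [243, 176, 15, 26, 169] holder ang 291.0 r 79.4
holder [269, 187, 22, 18, 306] holder ang 44.7 r 5.9
holder [304, 191, 10, 15, 144] holder ang 106.6 r 84.5
```

View pics/both10.png

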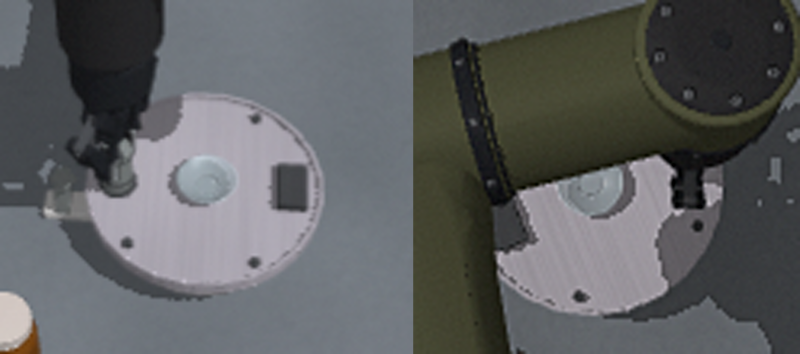

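The holder is held at the index, in line with the upright at crop (70,190), and the dish is central. I let it settle, open, lift straight up and move clear.

Emit:
move_arm(motion=[{"offset": [0,0,0],"delta_rot": [0,0,0]},{"offset": [0,0,0],"delta_rot": [0,0,0]},{"offset": [0,0,0],"delta_rot": [0,0,0]},{"offset": [0,0,0],"delta_rot": [0,0,0]}])

```text
time_s: 18.45
tcp_pos: [577.2, -43.4, 95.1]
ee_rot: [-2.218, 2.224, -0.002]
force: [3.2, -5.7, -0.1]
finger_gap: 29.4
```

Emit:
move_arm(motion=[{"offset": [0,0,0],"delta_rot": [0,0,0]},{"offset": [0,0,0],"delta_rot": [0,0,0]},{"offset": [0,0,0],"delta_rot": [0,0,0]},{"offset": [0,0,0],"delta_rot": [0,0,0]},{"offset": [0,0,0],"delta_rot": [0,0,0]}], grip=1)

```text
time_s: 19.08
tcp_pos: [576.4, -42.9, 95.0]
ee_rot: [-2.218, 2.224, 0.0]
force: [-0.6, -0.1, 0.6]
finger_gap: 85.7
```

Emit:
move_arm(motion=[{"offset": [0,0,-2],"delta_rot": [0,0,0]},{"offset": [0,0,-4],"delta_rot": [0,0,0]},{"offset": [0,0,-4],"delta_rot": [0,0,0]},{"offset": [0,0,-4],"delta_rot": [0,0,0]},{"offset": [3,3,-2],"delta_rot": [0,0,0]},{"offset": [4,3.5,0],"delta_rot": [0,0,0]},{"offset": [4,3.5,0],"delta_rot": [0,0,0]},{"offset": [4,3.5,0],"delta_rot": [0,0,0]},{"offset": [4,3,0],"delta_rot": [0,0,0]},{"offset": [3,1,0],"delta_rot": [0,0,0]}])

```text
time_s: 20.32
tcp_pos: [399.4, -264.1, 257.6]
ee_rot: [-2.216, 2.224, -0.005]
force: [0.6, 0.8, 0.6]
finger_gap: 85.2
```

```bash
python3 look.py 11; python3 -c "
import cv2,pickle;i=cv2.imread('pics/L11.png');from cell import read_camera
c=read_camera('top');pickle.dump(c,open('top11.pkl','wb'));j=c['frame'][150:260,180:300];j=cv2.resize(j,(524,480),interpolation=cv2.INTER_CUBIC);o=cv2.hconcat([i,j]);cv2.imwrite('pics/both11.png',cv2.resize(o,(800,354)))"
```

```text
20.325 [ 399.4 -264.1  257.6] tcp ang -115.7 331.3 [0.6 0.8 0.6]
weight [243, 188, 10, 13, 67] holder ang 112.7 r 92.7
weight [303, 192, 11, 15, 144] holder ang 290.1 r 83.1
holder [243, 180, 13, 21, 208] holder ang 289.5 r 84.8
holder [269, 187, 22, 18, 308] holder ang 41.6 r 5.8
holder [304, 192, 10, 15, 146] holder ang 104.4 r 85.1
```

View pics/both11.png

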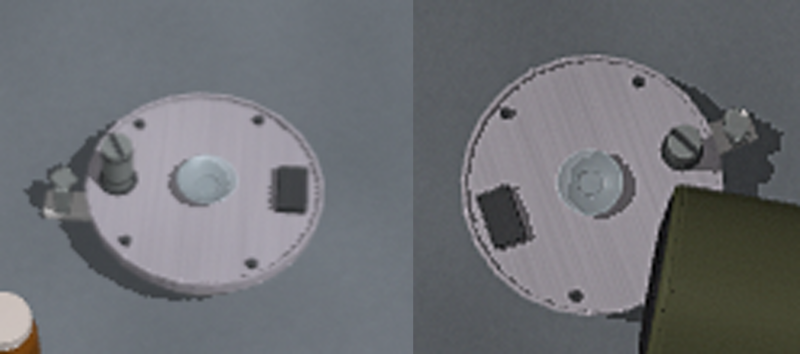

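After release, the top view shows the holder at crop (683,145) beside the upright at (740,123), with the dish central. The weight gauge shifted by 1.5°, so I'll check that the platter is at rest.

Emit:
move_arm(motion=[{"offset": [3,0,0],"delta_rot": [0,0,0]},{"offset": [4,0,0],"delta_rot": [0,0,0]},{"offset": [4,0,0],"delta_rot": [0,0,0]},{"offset": [3,0,0],"delta_rot": [0,0,0]},{"offset": [0,0,0],"delta_rot": [0,0,0]},{"offset": [0,0,0],"delta_rot": [0,0,0]},{"offset": [0,0,0],"delta_rot": [0,0,0]},{"offset": [0,0,0],"delta_rot": [0,0,0]}])

```text
time_s: 21.42
tcp_pos: [400.7, -401.9, 255.5]
ee_rot: [-2.219, 2.223, -0.001]
force: [-1.3, 0.5, 0.3]
finger_gap: 85.6
```

```bash
python3 look.py 12; python3 - <<'E'
from h import *
from cell import read_camera
t1=pickle.load(open("top11.pkl","rb")); t2=read_camera("top"); pickle.dump(t2,open("top12.pkl","wb"))
for uv,z in(((263.4,194.6),105),((281.1,187.8),52)):
    q=ray(t1,[uv],z)[0,:2]; print(q,np.degrees(np.arctan2(*(q-C)[::-1])),np.hypot(*(q-C)))
for c in(t1,t2):
    im=c["frame"].astype(int); m=np.zeros(im.shape[:2],np.uint8); m[195:230,192:225]=(im.sum(2)<240)[195:230,192:225]
    k=cv2.connectedComponentsWithStats(m); i=1+k[2][1:,4].argmax(); q=ray(c,[k[3][i]],62)[0,:2]; print("weight",k[2][i],"holder ang",np.degrees(np.arctan2(*(C-q)[::-1])).round(2),"r",np.hypot(*(q-C)))
E
```

```text
21.425 [ 400.7 -401.9  255.5] tcp ang -108.1 459.0 [-1.3  0.5  0.3]
weight [243, 188, 10, 13, 65] holder ang 112.3 r 93.3
weight [303, 192, 10, 15, 145] holder ang 290.0 r 82.8
holder [244, 180, 12, 21, 208] holder ang 289.3 r 84.7
holder [269, 187, 22, 18, 306] holder ang 42.1 r 5.6
holder [303, 191, 11, 16, 145] holder ang 105.1 r 84.6
[572.68268546 -41.83042641] -68.75038727804365 81.89869237080383
[600.6561988  -95.38710241] -66.06381797420737 142.10874931844126
weight [200 208  17  20 202] holder ang -68.32 r 84.77574693639293
weight [200 208  17  20 206] holder ang -68.0 r 84.62433664002424
```

```bash
python3 -c "
from cell import close_job,sense
s=sense();print(s['time_s'],s['force'].round(1));print(close_job())"
```

```text
21.525 [ 0.3  0.7 -0.3]
the job is handed in; nothing more can be done
None
```

The job is done and handed in at 21.5 s. The holder is at rest about 3–5 mm from the index point, within the 20 mm allowed.

- **Coasting:** I gripped the holder, swung it to about 1.8 rad/s counterclockwise and let go while moving with it. The camera showed it coasting from about 1.75 rad/s, slowing by about 0.1 rad/s each second.
- **Shadowing:** I followed it for about 8 s, with the TCP 74–79 mm above its top and no contact force at the checks between moves. The measured offset stayed within about 15 mm of the allowed 20 mm. It reached 15 mm once, near 12.6 s, when my motion model lagged, and I corrected it on the next move. Speed was about 0.93 rad/s when I stopped shadowing.
- **Catch and release:** I caught it with forces of a few newtons, braked it to the index, opened and moved clear. The largest recorded contact force in the whole job was about 18 N, during the spin-up.

**Last checks:**
- The platter was still: two looks 1.1 s apart agreed to 0.3°.
- From the top view, the holder is at about −68° to −69° and the index mark at −66°. The scene camera reads −70° for the holder and −67.5° for the mark.
- The TCP stood at −66.3° when I let go, so the platter turned back by a degree or so on release.
- The dish is still central and the arm is about 450 mm away, touching nothing.
- I did not check the blower, hex key or beaker again. The arm kept well clear of them.

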